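# Click the indexing head round to its pointer and lock it

### The arm

A 7-joint arm with a two-finger parallel gripper is mounted at the origin on a cart in front of the work surface, level with it; the furniture and walls round the work are solid. World frame = base frame: x ahead of the robot, y to its left, z up, the work surface at z = 0. Lengths are in m, angles in degrees, forces in N, time in s.
With the tool pointing down it reaches from about 0.425 to 1.025 m from the base axis. Payload 9.4 kg.
Tool frame: the origin (TCP) lies on the centre line of the jaws, within the pads' length; the fingertips stand r.tip_extent ahead of it and the grasp point (between the pads) lies 11 mm behind it (r.tip_extent is the distance from the TCP to the fingertips, in m); z points along the fingers, y is the line along which they close (so a half turn about z gives the same grasp; the last joint's range is limited). The gripper opens to 93 mm and grips with 3 to 60 N. Pads are 15 mm wide; open, the fingers measure 128 mm over their backs; the gripper's body (75 mm by 188 mm) begins 65 mm behind the grasp point.
Start: joints at [63.444, 34.337, -0.143, 91.639, 0.103, 54.024, -4.572], TCP at [0.273, -0.671, 0.227] pointing down, gripper open.
Joint ranges: [-147.43, 147.43], [-19.82, 112.94], [-74.19, 73.91], [6.32, 146.72], [-59.91, 239.91], [6.04, 106.73], [-150.56, 150.56]. Speed limits (degrees/s): [127.2, 127.2, 172.46, 172.46, 180, 180, 180].

### API

Orientations are given as a 3x3 rotation matrix whose columns are the frame's x, y, z axes.
In Python, from rig import r, imaging, ticket gives the robot as it stands.
- The arm moves only by the tool drive_tool, never from a script. Its argument "increments" is a list that holds one entry, the list of rows, each a list of 6 numbers: the shift along the world's x, y, z in mm, then the turn, a rotation vector about the world's x, y, z in rad. In form: [[[dx, dy, dz, rx, ry, rz], ...]]. A call has 1 to 5 rows; each row shifts and turns the commanded pose from where the row before left it; what a row does not reach is not made up. A row lasts 1/10 s, in which the tool goes at most 50 mm and 8.59 degrees, less where a joint would pass 70% of its speed; a pose out of reach is approached as far as the arm can. A call is refused whole if a number of a shift passes 50 or a number of a turn 0.15, either way. A call with a gripper value outside its range is refused whole. "hand" is the finger opening in mm, from 0 to 93, set as the call begins (left out, the last holds). The fingers move at their own pace and stop on an object; the grip force is fixed at half the most. Time passes only in rows, so rows that do not move let the fingers close. It gives the time, the measured TCP pose, the force, the opening and the grip force at its end, in the units of the state.
- r.sense(): the state, without advancing time (a new reading comes with each control period).
- imaging.grab_frame(name): name is "scene" or "top"; returns the picture (384x512x3 uint8, blue, green, red); there is no depth.
- imaging.get_calibration(name): a dict with "fx", "fy", "cx", "cy" (pixels), "T" (4x4, takes a point from camera to world coordinates). Camera axes: x right, y up, looking along -z (the intrinsics and any distortion apply to the point x, -y, -z); pixel columns grow to the right and rows downward; lengths in m; the calibration is good to about 2 mm. A picture is of the moment at which its call begins. get_calibration takes no time and is no camera call.
- ticket.job_done(): hands the job in; it is judged then, once.
The state is a dict: "time": time; "joint_positions": joint angles; "joint_velocities": joint speeds; "tau": joint torques, N m; "ee_pos": TCP position; "orientation": TCP orientation; "ft_force": force on the tool from outside, world axes, zero at the start; "moment": the same for the moment, N m; "finger_gap": opening from 0.0 (shut) to 1.0 (fully open); "finger_force": force on a finger pad.
Only numpy, scipy, OpenCV 4.12 (cv2) and the standard library are available. Lean on these libraries where they do the work, as an engineer would, in place of code of your own. Each camera call takes 0.05 s, during which the arm holds its last target. There are 200 camera calls.

### The job

A small indexing head carries a turned cap for grinding. With light pushes of a fingertip on the lobes of its black star wheel, turn the wheel anticlockwise (seen from above), click by click, until the lobe with the raised white rib faces the fixed pointer, without letting it click past; then push the lock slide's upright tab towards the wheel until it is fully home, so that its tongue stands between two lobes. Pinch nothing, keep off the turned cap, and leave the loose things around the head where they stand.

Things in the scene. Friction and masses are not known exactly. Their poses are not given: they have to be found in the camera images.
- index_head: the fixed head, bolted down: grey round foot plate, diameter 144 mm, 8 mm thick, with a dark drum (diameter 92, top at z = 20 mm) under the wheel. Origin on the wheel's vertical axis at worktop height; z up; its yaw varies. All angles here are anticlockwise from its own +x. Only the pointer (30 deg) and the lock guide (120 deg) stand up round the wheel. Load it with no more than 30 N
- wheel_centre (a point): centre of the star wheel, on its vertical axis, half-way up (z = 32 mm). Six black lobes, each 12 mm wide, run from the hub (radius 27 mm) out to 52 mm from the axis, z = 22 to 42 mm. At rest they stand at 30, 90, 150, 210, 270 and 330 deg of the head, with gaps between them at 0, 60, 120 deg and so on
- front_gap (a point): point on the robot's side of the head, at 180 deg, 56 mm from the axis, z = 28 mm: between the ends of two lobes when the wheel rests, with free space round it and above; a fingertip can be brought down here. To advance the wheel it pushes the lobe that rests at 210 deg round towards 270 deg
- star_wheel (a joint): wheel angle, rad, growing anticlockwise seen from above; spring clicks hold it at multiples of pi/3. The ribbed lobe stands at -150 deg + this, so it faces the pointer at pi; it starts 1, 2 or 3 clicks short. 3 to 4 N at a lobe's end turn it; past half-way (30 deg) it snaps on to the next rest by itself and stays, else it falls back
- marked_lobe (a point): top of the outer end of the ribbed lobe, 50 mm from the wheel's axis; the lobe is black like the others but bears a raised white rib 24 mm long, 9 mm wide and 7 mm high
- pointer_tip (a point): tip of the fixed aluminium pointer, at 30 deg, 56 mm from the wheel's axis, z = 38 mm; its post reaches out to 74 mm and up to z = 42 mm
- blank: the turned aluminium cap clamped on the middle of the wheel, 32 mm in diameter, from z = 45 to 71 mm, which turns with it; origin at its underside; not to be touched
- lock_slide (a joint): travel of the lock slide towards the wheel's axis, m: 0 to 4 mm at the start, 0.022 fully home against its stop. It takes about 2 N to move and stays where it is left; its tongue enters the gap at 120 deg only when the wheel rests on a click
- lock_tab (a point): centre of the outer face (turned away from the wheel) of the lock slide's upright steel tab, at 120 deg, 103 mm minus the travel from the axis, z = 51 to 53 mm. The tab is 30 mm wide, 10 thick, z = 38 to 62 mm; the guide block below it is 46 mm wide, top at z = 41 (screws 43) mm, 66 to 118 mm from the axis, its 8 mm foot out to 130 mm
- steel_block: loose drilled steel block, 51x76x25 mm, right of the head; origin at its underside; leave alone
- collet: loose collet, 26x25x38 mm, standing behind the head to the left; leave alone
- ball_bearing: loose ball bearing, diameter 35 mm, 11 mm high, in front of the head to the right; leave alone
- glue: loose glue bottle, 22x32x102 mm, standing; leave alone
- tape: loose roll of tape, diameter 81 mm, 24 mm high; leave alone

How it is judged (in metres and radians):
On the way, in this order (a step that is already met when the one before it is completed fails the run):
1. the ribbed lobe rests at the pointer with the lock still open (value of joint star_wheel between 3 and 3.29 rad and value of joint lock_slide below 0.008 m), for 0.2 s.
2. the lock slide is home (value of joint lock_slide above 0.0175 m), for 0.2 s.
At the end, for the whole second after the job is handed in: The ribbed lobe rests at the pointer (within about 8 deg) and the lock slide is home (travel over 17.5 of 22 mm) (value of joint star_wheel between 3 and 3.29 rad and velocity of joint star_wheel below 0.1 rad/s and value of joint lock_slide above 0.0175 m); the robot touches nothing.
It fails at once if the wheel clicks past the pointer (value of joint star_wheel above 3.72 rad).
It fails at once if the wheel is turned backwards, the long way round (value of joint star_wheel below -0.7 rad).
It fails at once if the head is pinched or pushed hard (over 30 N) (contact force between the fingers and index_head above 30 N).
It fails at once if the turned cap is touched (contact force between any of the arm, the fingers and blank above 1 N).
It fails at once if a loose thing is moved or lifted (distance of any of steel_block, collet, ball_bearing, glue, tape from where it was at the start of the episode above 0.015 m).
It also fails if it takes over 69 s, if anything falls off the work surface, if the arm or the gripper's body presses on something with over 40 N, if the wrist force passes 120 N, or if a joint passes its speed limit or range.

## Working session

There is one attempt and no reset: what is moved stays moved. The work goes in short steps, Python scripts to look and compute and a tool call to move; the robot and the scene stay as the last step left them, time stands still between calls to the robot, and variables do not carry over. Pictures are saved under pics/ and viewed, at most 10 in all, crops included, and the job is handed in when it is done.

Besides the shell and the picture viewer there is one more tool, called after "Call:" by a JSON object that holds its "method" and its "body", one argument or row to a line. drive_tool: Moves the arm, as the interface text tells. Its arguments: {"type":"object","properties":{"increments":{"type":"array"},"hand":{"type":"number"}},"required":["increments"]}

```bash
mkdir -p pics; python3 - <<'E'
from rig import r, imaging
import cv2
s=r.sense(); print(s['time'],s['ee_pos'],s['orientation'],s['finger_gap'],r.tip_extent)
for n in("scene","top"):
    cv2.imwrite(f'pics/{n}0.png',imaging.grab_frame(n)); c=imaging.get_calibration(n); print(n,c)
E
```

```text
0.0 [ 0.27328799 -0.67100021  0.22577147] [[ 9.26083141e-01  3.77318780e-01 -7.44047679e-04]
 [ 3.77319477e-01 -9.26082119e-01  1.38593600e-03]
 [-1.66109571e-04 -1.56423565e-03 -9.99998763e-01]] 1.0046376566124149 0.008
scene {'fx': 352.055477992754, 'fy': 352.055477992754, 'cx': 257.7678986990145, 'cy': 195.61458002501416, 'T': array([[ 0.87799421,  0.26052334, -0.40156413,  0.21760215],
       [-0.47862798,  0.48909749, -0.72917687, -0.44246511],
       [ 0.00643641,  0.8324129 ,  0.55411852,  0.54692776],
       [ 0.        ,  0.        ,  0.        ,  1.        ]])}
top {'fx': 401.6209749282259, 'fy': 401.6209749282259, 'cx': 254.37255288205847, 'cy': 192.0640494341192, 'T': array([[-0.01718748,  0.99425385, -0.10565925,  0.44725622],
       [-0.99978406, -0.0183246 , -0.00980063,  0.17199548],
       [-0.01168048,  0.10546798,  0.9943541 ,  0.95315205],
       [ 0.        ,  0.        ,  0.        ,  1.        ]])}
```

View pics/scene0.png

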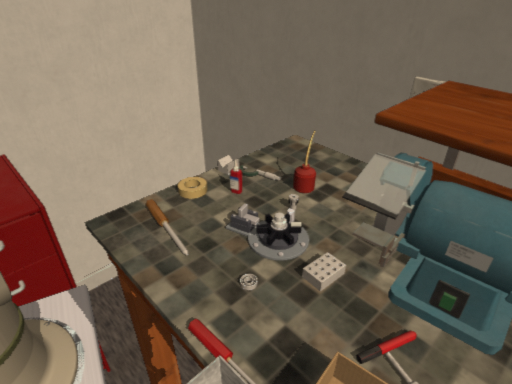

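View pics/top0.png

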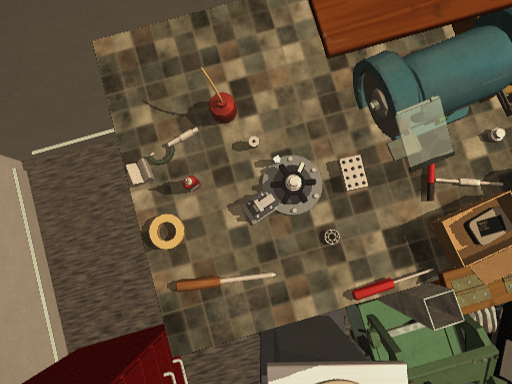

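The head is near (292,184) in the top view, with the lock at (262,204), the bearing at (332,237), the block at (353,172) and the collet at (253,142). I'll zoom in on the head.

```bash
cat > h.py <<'E'
import numpy as np, cv2
from rig import r, imaging
def ray(n,u,v,z):
    c=imaging.get_calibration(n);T=c['T']
    d=T[:3,:3]@np.array([(u-c['cx'])/c['fx'],-(v-c['cy'])/c['fy'],-1]);o=T[:3,3]
    return o+d*(z-o[2])/d[2]
def proj(n,p):
    c=imaging.get_calibration(n);T=c['T'];q=T[:3,:3].T@(np.asarray(p)-T[:3,3])
    return c['cx']+c['fx']*q[0]/-q[2], c['cy']-c['fy']*q[1]/-q[2]
E
python3 - <<'E'
from h import *
t=cv2.imread('pics/top0.png')[145:235,235:345]; s=cv2.imread('pics/scene0.png')[180:265,215:325]
cv2.imwrite('pics/crop.png',np.hstack([cv2.resize(t,(400,327),interpolation=2)[:300],cv2.resize(s,(400,309),interpolation=2)[:300]]))
print(ray('top',293,184,.06),ray('top',292,184.5,.008))
E
```

```text
[0.55872002 0.09401874 0.06      ] [0.5640605  0.09187738 0.008     ]
```

View pics/crop.png

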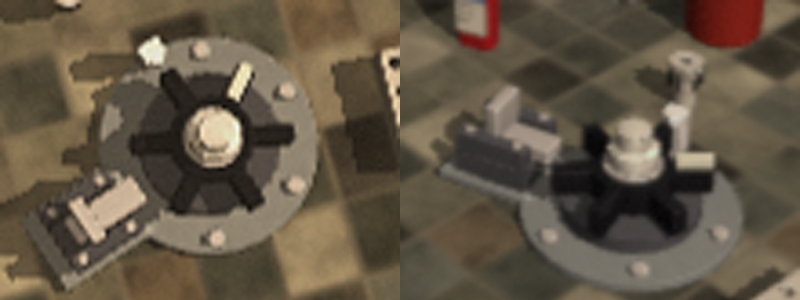

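```bash
python3 - <<'E'
from h import *
f=lambda u,v,z:ray('top',235+u/3.636-.4,145+v/3.633-.4,z)
print('cap',f(213,131,.071),'plate',f(209,146,.008))
P=[(170,73),(135,143),(168,209),(256,206),(294,135),(240,66)]
W=np.array([f(*p,.042 if i<5 else .049) for i,p in enumerate(P)])
C=(W[:3]+W[3:])/2; print('lobe mids',C)
# plate by mask fit
im=cv2.imread('pics/top0.png')
c=W.mean(0);print('c',c, 'radii',np.linalg.norm((W-c)[:,:2],axis=1))
a=[np.degrees(np.arctan2(*(w-c)[1::-1]))-(30+60*i) for i,w in enumerate(W)];print(np.mod(a,360))
ptr=f(152,47,.042);print('ptr',ptr,np.degrees(np.arctan2(*(ptr-c)[1::-1]))-30,np.linalg.norm((ptr-c)[:2]))
tab=f(78,222,.062);tab2=f(105,240,.062);tab1=f(75,203,.062);print('tab ends',tab1,tab2)
m=(tab1+tab2)/2;print(np.degrees(np.arctan2(*(m-c)[1::-1]))-120,np.linalg.norm((m-c)[:2]))
for n,q in dict(glue=(191,186,0),bear=(332,237,.011),collet=(253,142,.038),block=(353,172,.025)).items():print(n,ray('top',*q)[:2])
for n,p in dict(c=c*[1,1,0]+[0,0,.071]).items(): print(n,proj('scene',p),[215+632/3.64, 180+122/3.64])
E
```

```text
cap [0.56479003 0.09437572 0.071     ] plate [0.56337176 0.0917049  0.008     ]
lobe mids [[0.5634858  0.09210554 0.042     ]
 [0.5635633  0.09103906 0.042     ]
 [0.56423427 0.09784636 0.0455    ]]
c [0.56376112 0.09366365 0.04316667] radii [0.04882705 0.04736652 0.05178023 0.05091194 0.05260024 0.04871314]
[359.80802264   2.17727645 357.77229126   2.54399542   1.5293751
   6.72564449]
ptr [0.62302322 0.12891161 0.042     ] 0.7433686784046465 0.06895226642431751
tab ends [0.52308135 0.17920032 0.062     ] [0.50006601 0.1612808  0.062     ]
4.274572087998379 0.09266904309494707
glue [0.56593722 0.33290174]
bear [0.43893505 0.00252163]
collet [0.66146109 0.18219304]
block [ 0.58864609 -0.0494196 ]
c (np.float64(277.39926928318545), np.float64(215.02885837618425)) [388.6263736263736, 213.5164835164835]
```

Wheel centre is about (0.5637, 0.093) and head yaw about 1.5°. The rib stands at 330°, so one click is needed. I'll close the fingers and travel to above the front gap.

Call:
{"method": "drive_tool", "body": {
  "increments": [
    [[11.5,38,0,0,0,0.055],[11.5,38,0,0,0,0.055],[11.5,38,0,0,0,0.055],[11.5,38,0,0,0,0.055],[11.5,38,0,0,0,0.055]]
  ],
  "hand": 0
}}

```text
time: 0.6
ee_pos: [0.3311, -0.4797, 0.2264]
orientation: [[0.788, 0.616, -0.0], [0.616, -0.788, 0.0], [-0.0, -0.0, -1.0]]
ft_force: [0.9, 0.7, -0.5]
finger_gap: 0.617
finger_force: 0.0
```

Call:
{"method": "drive_tool", "body": {
  "increments": [
    [[11.5,38,0,0,0,0.055],[11.5,38,0,0,0,0.055],[11.5,38,0,0,0,0.055],[11.5,38,0,0,0,0.055],[11.5,38,0,0,0,0.055]]
  ]
}}

```text
time: 1.1
ee_pos: [0.3886, -0.2899, 0.2265]
orientation: [[0.591, 0.807, -0.0], [0.807, -0.591, 0.0], [-0.0, -0.0, -1.0]]
ft_force: [0.1, 0.2, 0.3]
finger_gap: 0.191
finger_force: 0.0
```

Call:
{"method": "drive_tool", "body": {
  "increments": [
    [[11.5,38,0,0,0,0.055],[6,36,0,0,0,0.06],[6,36,0,0,0,0.06],[6,36,0,0,0,0.06],[6,36,0,0,0,0.06]]
  ]
}}

```text
time: 1.6
ee_pos: [0.4238, -0.108, 0.2266]
orientation: [[0.33, 0.944, -0.0], [0.944, -0.33, -0.0], [-0.0, -0.0, -1.0]]
ft_force: [0.3, -0.3, -0.6]
finger_gap: 0.005
finger_force: 0.0
```

Call:
{"method": "drive_tool", "body": {
  "increments": [
    [[6,36,0,0,0,0.06],[6,36,0,0,0,0.06],[6,36,0,0,0,0.06],[0,0,0,0,0,0],[0,0,0,0,0,0]]
  ]
}}

```text
time: 2.1
ee_pos: [0.4418, -0.001, 0.2264]
orientation: [[0.157, 0.988, -0.001], [0.988, -0.157, -0.0], [-0.0, -0.001, -1.0]]
ft_force: [0.5, 0.1, 0.6]
finger_gap: 0.009
finger_force: 0.0
```

Call:
{"method": "drive_tool", "body": {
  "increments": [
    [[21.6,30.8,0,0,0,0.06],[21.6,30.8,0,0,0,0.06],[21.6,30.8,0,0,0,0.06],[0,0,-45,0,0,0],[0,0,-45,0,0,0]]
  ]
}}

```text
time: 2.6
ee_pos: [0.5082, 0.0903, 0.1362]
orientation: [[-0.019, 1.0, 0.003], [1.0, 0.019, 0.001], [0.0, 0.003, -1.0]]
ft_force: [0.7, -0.3, -1.5]
finger_gap: 0.005
finger_force: 0.0
```

Call:
{"method": "drive_tool", "body": {
  "increments": [
    [[0,0,-40,0,0,0],[0,0,0,0,0,0],[0,0,0,0,0,0]]
  ]
}}

```text
time: 2.9
ee_pos: [0.5065, 0.0899, 0.0967]
orientation: [[-0.02, 1.0, -0.002], [1.0, 0.02, -0.001], [-0.001, -0.002, -1.0]]
ft_force: [1.5, 0.6, 1.0]
finger_gap: 0.003
finger_force: 0.0
```

```bash
python3 - <<'E'
from h import *
t=imaging.grab_frame('top')[120:245,215:380]; s=imaging.grab_frame('scene')[130:265,205:340]
cv2.imwrite('pics/c2.png',np.hstack([cv2.resize(t,(400,303),interpolation=2)[:300],cv2.resize(s,(300,300),interpolation=2)]))
E
```

```text
(no output)
```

View pics/c2.png

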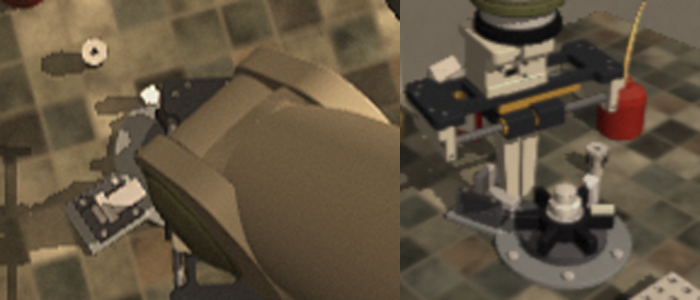

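The scene view shows the closed fingers above the near-side gap at about (512,200) in the crop, clear of everything. Next I'll descend.

Call:
{"method": "drive_tool", "body": {
  "increments": [
    [[0,0,-25,0,0,0],[0,0,-20,0,0,0],[0,0,-10,0,0,0],[0,0,-6,0,0,0],[0,0,0,0,0,0]]
  ]
}}

```text
time: 3.5
ee_pos: [0.5072, 0.091, 0.0361]
orientation: [[-0.021, 1.0, 0.001], [1.0, 0.021, -0.0], [-0.0, 0.001, -1.0]]
ft_force: [0.3, -0.1, 0.4]
finger_gap: 0.003
finger_force: 0.0
```

```bash
python3 - <<'E'
import numpy as np
c=np.array([563.7,93.]);p=None
for i in range(16):
    a=np.radians(181.5+i*4);q=c+57*np.array([np.cos(a),np.sin(a)])
    if p is not None: print(i,np.round(q-p,1))
    p=q
E
```

```text
1 [ 0.2 -4. ]
2 [ 0.5 -3.9]
3 [ 0.8 -3.9]
4 [ 1.1 -3.8]
5 [ 1.3 -3.8]
6 [ 1.6 -3.6]
7 [ 1.8 -3.5]
8 [ 2.1 -3.4]
9 [ 2.3 -3.2]
10 [ 2.5 -3.1]
11 [ 2.7 -2.9]
12 [ 2.9 -2.7]
13 [ 3.1 -2.5]
14 [ 3.3 -2.3]
15 [ 3.4 -2. ]
```

Call:
{"method": "drive_tool", "body": {
  "increments": [
    [[0.2,-4,0,0,0,0.07],[0.5,-3.9,0,0,0,0.07],[0.8,-3.9,0,0,0,0.07],[1.1,-3.8,0,0,0,0.07],[1.3,-3.8,0,0,0,0.07]]
  ]
}}

```text
time: 4.0
ee_pos: [0.5108, 0.0722, 0.0367]
orientation: [[-0.366, 0.931, 0.001], [0.931, 0.366, 0.001], [0.0, 0.001, -1.0]]
ft_force: [-2.9, 3.5, 0.7]
finger_gap: 0.009
finger_force: 2.0
```

Call:
{"method": "drive_tool", "body": {
  "increments": [
    [[1.6,-3.6,0,0,0,0.07],[1.8,-3.5,0,0,0,0.07],[2.1,-3.4,0,0,0,0.07]]
  ]
}}

```text
time: 4.3
ee_pos: [0.5161, 0.0613, 0.0367]
orientation: [[-0.552, 0.834, 0.001], [0.834, 0.552, 0.0], [-0.0, 0.001, -1.0]]
ft_force: [-2.8, 1.4, 0.5]
finger_gap: 0.007
finger_force: 1.4
```

Call:
{"method": "drive_tool", "body": {
  "increments": [
    [[2.3,-3.2,0,0,0,0.07],[2.5,-3.1,0,0,0,0.07],[2.7,-2.9,0,0,0,0.07],[2.9,-2.7,0,0,0,0.07],[3.1,-2.5,0,0,0,0.07]]
  ]
}}

```text
time: 4.8
ee_pos: [0.5303, 0.0462, 0.0368]
orientation: [[-0.804, 0.595, 0.002], [0.595, 0.804, -0.001], [-0.002, 0.001, -1.0]]
ft_force: [-1.1, 0.7, -0.2]
finger_gap: 0.008
finger_force: 0.0
```

Call:
{"method": "drive_tool", "body": {
  "increments": [
    [[3.3,-2.3,0,0,0,0.07],[3.4,-2,0,0,0,0.07],[0,0,0,0,0,0],[0,0,0,0,0,0]]
  ]
}}

```text
time: 5.2
ee_pos: [0.5367, 0.0421, 0.0363]
orientation: [[-0.876, 0.482, 0.001], [0.482, 0.876, -0.0], [-0.001, 0.0, -1.0]]
ft_force: [0.1, -0.0, 0.5]
finger_gap: 0.005
finger_force: 0.0
```

```bash
python3 - <<'E'
from h import *
s=imaging.grab_frame('scene')[130:265,205:340]
cv2.imwrite('pics/c3.png',cv2.resize(s,(540,540),interpolation=2))
E
```

```text
(no output)
```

View pics/c3.png

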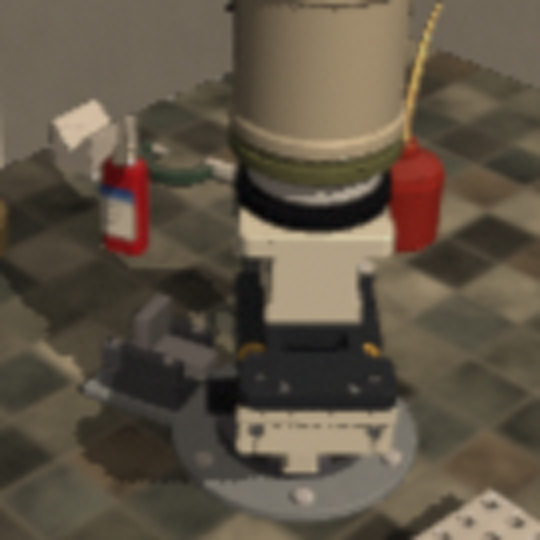

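Contact forces have vanished, consistent with the wheel having snapped on. The view is blocked by the gripper, so I'll lift, move behind the lock tab, then check.

Call:
{"method": "drive_tool", "body": {
  "increments": [
    [[0,0,10,0,0,0],[0,0,30,0,0,0],[0,0,40,0,0,0],[0,0,35,0,0,0],[-10,30,0,0,0,-0.1]]
  ]
}}

```text
time: 5.75
ee_pos: [0.529, 0.0687, 0.1546]
orientation: [[-0.821, 0.571, 0.005], [0.571, 0.821, -0.001], [-0.005, 0.002, -1.0]]
ft_force: [0.2, 0.3, -0.3]
finger_gap: 0.006
finger_force: 0.0
```

Call:
{"method": "drive_tool", "body": {
  "increments": [
    [[-10,32,0,0,0,-0.1],[-7,32,0,0,0,-0.1],[-7,32,0,0,0,-0.1],[-7,30,0,0,0,-0.1],[0,0,0,0,0,0]]
  ]
}}

```text
time: 6.25
ee_pos: [0.4939, 0.2038, 0.152]
orientation: [[-0.543, 0.84, 0.001], [0.84, 0.543, 0.003], [0.002, 0.003, -1.0]]
ft_force: [-0.3, -0.3, 0.1]
finger_gap: 0.001
finger_force: 0.0
```

```bash
python3 - <<'E'
from h import *
t=imaging.grab_frame('top')[120:245,215:380]; s=imaging.grab_frame('scene')[130:265,205:340]
cv2.imwrite('pics/c4.png',np.hstack([cv2.resize(t,(400,303),interpolation=2)[:300],cv2.resize(s,(300,300),interpolation=2)]))
E
```

```text
(no output)
```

View pics/c4.png

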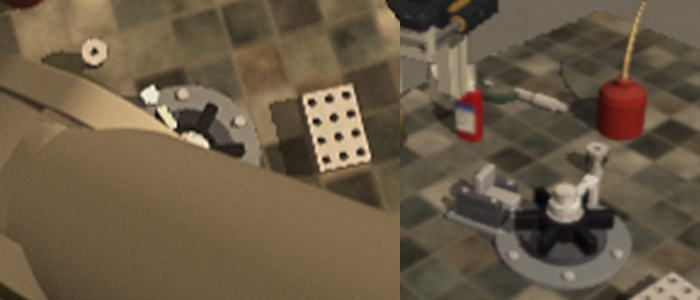

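The rib (165,115 in the left half of the crop) now faces the pointer. I'll descend outside the tab.

Call:
{"method": "drive_tool", "body": {
  "increments": [
    [[0,0,-35,0,0,0],[0,0,-35,0,0,0],[0,0,-18,0,0,0],[0,0,-8,0,0,0],[0,0,0,0,0,0]]
  ]
}}

```text
time: 6.85
ee_pos: [0.4952, 0.1973, 0.0541]
orientation: [[-0.54, 0.842, -0.001], [0.842, 0.54, -0.001], [-0.0, -0.002, -1.0]]
ft_force: [-0.4, -0.3, -0.1]
finger_gap: 0.005
finger_force: 0.0
```

Call:
{"method": "drive_tool", "body": {
  "increments": [
    [[2.7,-4.2,0,0,0,0],[2.7,-4.2,0,0,0,0],[2.7,-4.2,0,0,0,0],[2.1,-3.4,0,0,0,0],[1.6,-2.5,0,0,0,0]]
  ]
}}

```text
time: 7.35
ee_pos: [0.5076, 0.1799, 0.0551]
orientation: [[-0.54, 0.841, 0.001], [0.841, 0.54, 0.001], [0.0, 0.001, -1.0]]
ft_force: [-0.3, 2.1, 2.3]
finger_gap: 0.005
finger_force: 1.1
```

Call:
{"method": "drive_tool", "body": {
  "increments": [
    [[1.6,-2.5,0,0,0,0],[1.6,-2.5,0,0,0,0],[1.6,-2.5,0,0,0,0]]
  ]
}}

```text
time: 7.65
ee_pos: [0.5122, 0.1725, 0.0547]
orientation: [[-0.541, 0.841, 0.0], [0.841, 0.541, 0.0], [0.0, 0.0, -1.0]]
ft_force: [-0.4, 2.3, 0.9]
finger_gap: 0.007
finger_force: 1.1
```

Call:
{"method": "drive_tool", "body": {
  "increments": [
    [[1.1,-1.7,0,0,0,0],[1.1,-1.7,0,0,0,0],[0,0,0,0,0,0]]
  ]
}}

```text
time: 7.95
ee_pos: [0.5144, 0.1686, 0.0545]
orientation: [[-0.54, 0.842, 0.0], [0.842, 0.54, -0.0], [-0.0, -0.0, -1.0]]
ft_force: [-0.9, -0.1, 0.4]
finger_gap: 0.003
finger_force: 0.2
```

Call:
{"method": "drive_tool", "body": {
  "increments": [
    [[0.5,-0.8,0,0,0,0],[0.5,-0.8,0,0,0,0],[0,0,0,0,0,0]]
  ]
}}

```text
time: 8.25
ee_pos: [0.5151, 0.1672, 0.0545]
orientation: [[-0.54, 0.841, -0.0], [0.841, 0.54, -0.0], [-0.0, -0.0, -1.0]]
ft_force: [0.1, 1.1, 0.3]
finger_gap: 0.004
finger_force: 0.7
```

Call:
{"method": "drive_tool", "body": {
  "increments": [
    [[0.5,-0.8,0,0,0,0],[0,0,0,0,0,0]]
  ]
}}

```text
time: 8.45
ee_pos: [0.5155, 0.1667, 0.0545]
orientation: [[-0.541, 0.841, -0.0], [0.841, 0.541, 0.0], [0.0, -0.0, -1.0]]
ft_force: [-1.7, 3.5, 0.1]
finger_gap: 0.004
finger_force: 1.4
```

Call:
{"method": "drive_tool", "body": {
  "increments": [
    [[0.5,-0.8,0,0,0,0],[0,0,0,0,0,0]]
  ]
}}

```text
time: 8.65
ee_pos: [0.5156, 0.1667, 0.0546]
orientation: [[-0.541, 0.841, -0.001], [0.841, 0.541, 0.001], [0.001, 0.0, -1.0]]
ft_force: [-2.5, 5.1, -0.2]
finger_gap: 0.006
finger_force: 2.9
```

Call:
{"method": "drive_tool", "body": {
  "increments": [
    [[0.5,-0.8,0,0,0,0],[0,0,0,0,0,0],[0,0,0,0,0,0]]
  ]
}}

```text
time: 8.95
ee_pos: [0.5156, 0.1665, 0.0546]
orientation: [[-0.542, 0.84, -0.001], [0.84, 0.542, 0.002], [0.002, 0.0, -1.0]]
ft_force: [-4.6, 7.3, 0.5]
finger_gap: 0.009
finger_force: 4.1
```

The slide is against its stop: the force rises with no motion. I'll back off, lift and check.

Call:
{"method": "drive_tool", "body": {
  "increments": [
    [[-3,5,0,0,0,0],[-8,12,0,0,0,0],[0,0,40,0,0,0],[-10,20,45,0,0,0],[-10,35,25,0,0,0]]
  ]
}}

```text
time: 9.45
ee_pos: [0.4858, 0.2359, 0.1667]
orientation: [[-0.537, 0.843, 0.001], [0.843, 0.537, -0.001], [-0.002, 0.0, -1.0]]
ft_force: [0.8, 1.0, 0.8]
finger_gap: 0.005
finger_force: 0.0
```

Call:
{"method": "drive_tool", "body": {
  "increments": [
    [[-5,40,10,0,0,0],[0,40,0,0,0,0],[0,0,0,0,0,0],[0,0,0,0,0,0]]
  ]
}}

```text
time: 9.85
ee_pos: [0.4798, 0.3177, 0.1742]
orientation: [[-0.542, 0.84, -0.0], [0.84, 0.542, -0.001], [-0.001, -0.001, -1.0]]
ft_force: [-0.0, -0.3, -0.0]
finger_gap: 0.01
finger_force: 0.0
```

```bash
python3 - <<'E'
from h import *
t=imaging.grab_frame('top')[120:245,215:380]; s=imaging.grab_frame('scene')[130:265,205:340]
cv2.imwrite('pics/c5.png',np.hstack([cv2.resize(t,(400,303),interpolation=2)[:300],cv2.resize(s,(300,300),interpolation=2)]))
E
```

```text
(no output)
```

View pics/c5.png

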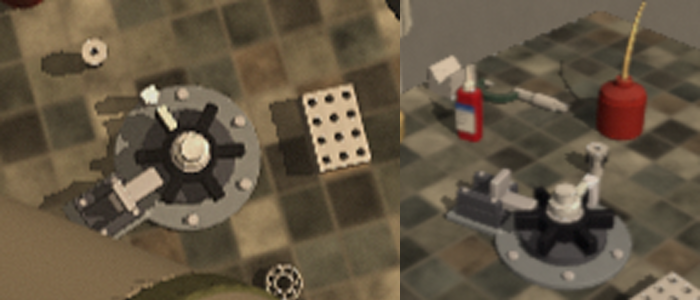

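The rib (167,117) faces the pointer (150,95). The lock tongue (150,180) stands between two lobes, the robot is clear and the loose things are unmoved.

```bash
python3 -c "
from rig import ticket; print(ticket.job_done())"
```

```text
the job is handed in; nothing more can be done
None
```

The job is handed in: I turned the wheel one click so the ribbed lobe faces the pointer, and pushed the lock slide home against its stop. A final picture showed the robot clear and no visible movement of the loose things; no verdict came back.

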